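Seat and pull-test a mounting post

ROBOT

A 7-joint arm with a two-finger parallel gripper is mounted at the origin on a cart in front of the work surface, level with it; the furniture and walls round the work are solid. World frame = base frame: x ahead of the robot, y to its left, z up, the work surface at z = 0. Lengths are in m, angles in degrees, forces in N, time in s.
With the tool pointing down it reaches from about 0.35 to 0.9 m from the base axis. Payload 7.2 kg.
Tool frame: the origin (TCP) lies at the very end of the fingers, on their centre line; the grasp point (between the pads) lies manip.grip_point_offset behind it (manip.grip_point_offset is the distance from the TCP to the grasp point, in m); z points along the fingers, y is the line along which they close (so a half turn about z gives the same grasp; the last joint's range is limited). The gripper opens to 88 mm and grips with 3 to 60 N. Pads are 20 mm wide; open, the fingers measure 115 mm over their backs; the gripper's body (75 mm by 178 mm) begins 61 mm behind the grasp point.
Start: joints at [-69.74, 23.554, -0.728, 91.456, 0.321, 64.991, -4.71], TCP at [0.256, 0.57, 0.223] pointing down, gripper open.
Joint ranges: [-169.25, 169.25], [-16.82, 113.86], [-84.01, 82.57], [7.8, 145.47], [-59.2, 239.2], [7.22, 106.19], [-163.78, 163.78]. Speed limits (degrees/s): [136.94, 136.94, 172.46, 172.46, 180, 180, 180].

INTERFACE

Orientations are given as [roll, pitch, yaw] about the fixed x, y, z axes, in that order (R = Rz(yaw) Ry(pitch) Rx(roll)).
In Python, from bench import manip, imaging, order gives the robot as it stands.
- The arm moves only by the tool send_rows, never from a script. Its argument "commands" is a list of rows, each an object with "hand": the opening, from 0 (shut) to 1 (fully open); "translation": the shift along the tool's x, y, z each as a share of 20 cm, from -1 to 1, a list of three; "twist": the turn about the tool's z as a share of 2 pi rad, from -1 to 1. A call has 1 to 5 rows; each row is the pose to reach, as a shift and turn from the pose commanded when the call began, along the tool's axes at that moment, turning the shorter way round; what a row does not reach only later rows make up. A row lasts 1/8 s, in which the tool goes at most 62.5 mm and 10.7 degrees, less where a joint would pass 70% of its speed; a pose out of reach is approached as far as the arm can. A call with a number of a shift or a turn outside -1 to 1 is refused whole. A call with a gripper value outside its range is refused whole. The fingers move at their own pace and stop on an object; "squeeze" is the grip in N (left out, the last holds). Time passes only in rows, so rows that repeat a pose let the fingers close. It gives the time, the measured TCP pose, the force, the opening and the grip force at its end, in the units of the state.
- manip.read_state(): the state, without advancing time (a new reading comes with each control period).
- imaging.snapshot(name): name is "scene" or "top" or "wrist"; returns the picture (384x512x3 uint8, blue, green, red); there is no depth.
- imaging.camera_model(name): a dict with "fx", "fy", "cx", "cy" (pixels), "distortion" ([k1, k2, p1, p2, k3] as OpenCV has them; the pictures are not rectified), "world_from_camera" (4x4, takes a point from camera to world coordinates); the wrist camera has in their place "mount" (4x4, takes a point from camera to tool coordinates, whose origin is the TCP and whose axes are the flange's). Camera axes: x right, y down, z forward; pixel columns grow to the right and rows downward; lengths in m; the calibration is good to about 2 mm. A picture is of the moment at which its call begins: read the wrist's pose just before it. camera_model takes no time and is no camera call.
- order.hand_in(): hands the job in; it is judged then, once.
The state is a dict: "clock": time; "joint_pos": joint angles; "qvel": joint speeds; "effort": joint torques, N m; "position": TCP position; "tcp_rot": TCP orientation; "wrist_force": force on the tool from outside, world axes, zero at the start; "moment": the same for the moment, N m; "grip_width": finger opening in m; "grip_force": force on a finger pad.
Only numpy, scipy, OpenCV 4.12 (cv2) and the standard library are available. Lean on these libraries where they do the work, as an engineer would, in place of code of your own. Each camera call takes 0.05 s, during which the arm holds its last target. There are 200 camera calls.

TASK

The red-gripped mounting post for a display model stands in the open end of the aluminium socket. Slide it gently along the channel until it is fully home against the end stop under the blue sprung keeper plate; then prove that it is locked by pulling it straight up with slowly rising force until it pulls on the keeper with about 16 N (at least 12 N, never more than 20 N), keep that pull for about a second, ease it back down and let go, so that the post is left standing upright and still home. Do not disturb the pot, the brush and the dish nearby.

Things in the scene. Friction and masses are not known exactly. Their poses are not given: they have to be found in the camera images.
- socket: Aluminium block fixed to the bench, 150 (x) x 96 (y) x 16 mm high; origin at the centre of its underside. Channel along x: 43 mm wide, x -60 to +52 mm, floor 4 mm above the bench, walls to 16 mm. Post starts in the open end, axis at x -36 to -26 mm; home (foot touching the +x end wall) its axis is at x +34 mm. Place and heading vary (+-1.2 rad).
- socket_home (a point): Point on the channel floor under the post's axis when fully home: 34 mm along +x from the socket's origin, 4 mm above the bench. Axes as the socket's: +x is the way to slide the post home.
- post: Loose upright post, 0.10 to 0.21 kg, 100 mm tall; origin at the centre of its underside, z up its axis. Steel foot disc 36 mm diameter, 11 mm thick; steel neck 14 mm diameter; red round grip 22 mm diameter from 52 to 94 mm above the origin, small brass tip on top. Stands on the channel floor; hold it by the red grip from above, any heading.
- keeper: Blue U-plate 8 mm thick over socket x -6 to +64, y +-47 mm; 22 mm slot, open to -x, for the post's neck; sprung down on 4 bolts (heads up to 57 mm above bench, at y +-36). This origin is fixed: over the socket's origin, 16.5 mm above bench. Pulled up, the home post rises freely 1.5 to 10 mm (bolt setting varies), then meets the plate: it lifts from about 5 N on, about 9 N per mm.
- pot_orange: Bystander: small open orange and white paint pot, 51 mm diameter, 75 mm tall, origin at the centre of its underside.
- brush: Bystander: paint brush lying flat, 220 x 20 x 12 mm, long axis its own y; origin at the centre of its underside.
- dish_red: Bystander: shallow dish of red paint, 69 mm diameter, 25 mm tall; origin at the centre of its underside.
Mind the look-alikes: they are no part of the job. Leave any green look-alike of the post alone.

How it is judged:
By the outcome, as a careful person would: the job done as asked, in the order asked, and still so for the second after the job is handed in, with the robot touching nothing.
It also fails if it takes over 70 s, if anything falls off the work surface, if the arm or the gripper's body presses on something with over 40 N, if the wrist force passes 120 N, or if a joint passes its speed limit or range.

## Working session

There is one attempt and no reset: what is moved stays moved. The work goes in short steps, Python scripts to look and compute and a tool call to move; the robot and the scene stay as the last step left them, time stands still between calls to the robot, and variables do not carry over. Pictures are saved under pics/ and viewed, at most 10 in all, crops included, and the job is handed in when it is done.

Besides the shell and the picture viewer there is one more tool, called after "Request:" by a JSON object that holds its "op" and its "data". send_rows: Moves the arm, as the interface text tells. Shift numbers are shares of 20 cm and turn numbers shares of 2 pi rad, none past 1 either way. Its arguments: {"type":"object","properties":{"commands":{"type":"array","items":{"type":"object","properties":{"hand":{"type":"number"},"translation":{"type":"array","items":{"type":"number"}},"twist":{"type":"number"}}}},"squeeze":{"type":"number"}},"required":["commands"]}

```bash
mkdir -p pics; ls; python3 - <<'E'
from bench import manip, imaging
import cv2
print(manip.read_state(), manip.grip_point_offset)
for n in ("scene","top"):
    cv2.imwrite(f"pics/{n}1.png",imaging.snapshot(n)); print(n,imaging.camera_model(n))
print(imaging.camera_model("wrist"))
E
```

```text
pics
{'clock': 0.0, 'joint_pos': array([-69.74096332,  23.60169448,  -0.7287827 ,  91.50341555,
         0.32049614,  64.99161818,  -4.71016941]), 'qvel': array([ 0.07890793,  0.01714255,  0.10482108,  0.01442923, -0.07603295,
        0.02022937,  0.02259285]), 'effort': array([ 6.79145232e-04, -5.87965643e+01,  6.42322563e-01, -2.91078776e+01,
       -5.38056158e-02,  1.82273006e-02,  1.34459929e-04]), 'position': array([0.25569247, 0.56974051, 0.22179534]), 'tcp_rot': array([-1.79905512e+02,  6.22308391e-03,  1.55834598e+02]), 'wrist_force': array([-0.48419868, -0.71500435,  0.30269032]), 'moment': array([-0.02220097, -0.00405538,  0.01227227]), 'grip_force': 0.0, 'grip_width': 0.08789790213639838} 0.0187
scene {'fx': 483.9161299009464, 'fy': 483.9161299009464, 'cx': 262.3947028086928, 'cy': 186.46105014196596, 'distortion': array([-0.09394647,  0.        ,  0.        ,  0.        ,  0.        ]), 'world_from_camera': array([[ 0.88981774, -0.29154804,  0.35103294,  0.09242188],
       [-0.45603211, -0.54102965,  0.70662694, -0.93521623],
       [-0.01609647, -0.78885148, -0.6143730
[... 380 characters left out ...]
01561745,  0.00690487, -0.11083417],
       [-0.00579662, -0.06992708, -0.99753526,  1.00061326],
       [ 0.        ,  0.        ,  0.        ,  1.        ]])}
{'fx': 293.1289261680507, 'fy': 293.1289261680507, 'cx': 255.8266859897109, 'cy': 192.2908812080678, 'distortion': array([-0.06425148,  0.        ,  0.        ,  0.        ,  0.        ]), 'mount': array([[-4.22284713e-04, -9.57666286e-01, -2.87880368e-01,
         7.83627160e-02],
       [ 9.99999874e-01, -4.82147116e-04,  1.37040876e-04,
        -8.39442504e-04],
       [-2.70040116e-04, -2.87880274e-01,  9.57666369e-01,
        -1.62612738e-01],
       [ 0.00000000e+00,  0.00000000e+00,  0.00000000e+00,
         1.00000000e+00]])}
```

View pics/scene1.png

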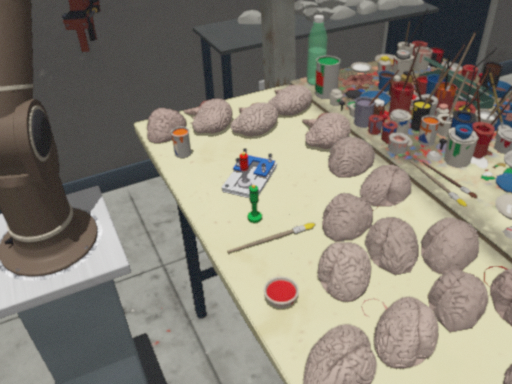

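View pics/top1.png

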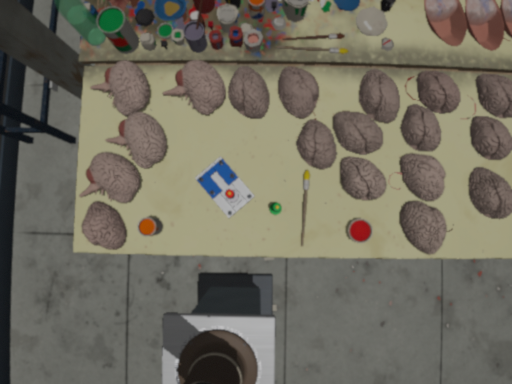

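Candidates: red-gripped post at scene (243,165) / top (230,195), in the white-grey socket with the blue plate. Its look-alike is the green post at scene (254,203) / top (275,208). I choose the red one and check it in a close crop.

```bash
python3 - <<'E'
import cv2
import numpy as np
a=cv2.imread("pics/top1.png")[145:225,185:265]; b=cv2.imread("pics/scene1.png")[140:220,205:285]
f=lambda i:cv2.resize(i,(400,400),interpolation=cv2.INTER_CUBIC)
cv2.imwrite("pics/crop.png",np.hstack([f(a),f(b)]))
E
```

```text
(no output)
```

View pics/crop.png

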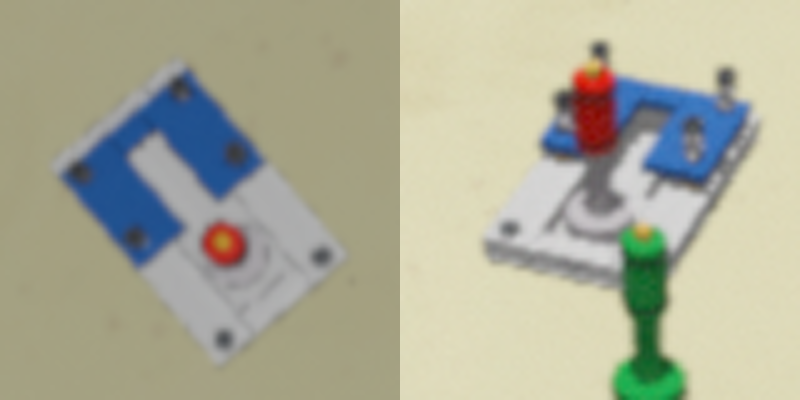

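The crop confirms the red post stands at the open end, with its tip at crop (223,242). The socket's top corners are at crop (55,165), (180,60), (347,255) and (220,365), and +x points to the upper left under the blue plate. Now to turn these into positions.

```bash
cat > h.py <<'E'
import numpy as np, cv2
from scipy.spatial.transform import Rotation as R
from bench import manip, imaging
def cam(n, st=None):
    m=imaging.camera_model(n); K=np.array([[m["fx"],0,m["cx"]],[0,m["fy"],m["cy"]],[0,0,1]])
    if n=="wrist":
        T=np.eye(4); T[:3,:3]=R.from_euler("xyz",st["tcp_rot"],degrees=True).as_matrix(); T[:3,3]=st["position"]; T=T@m["mount"]
    else: T=m["world_from_camera"]
    return K,m["distortion"],T
def plane(c,uv,z):
    K,d,T=c; p=cv2.undistortPoints(np.float64(uv).reshape(-1,1,2),K,d)[:,0]
    r=np.c_[p,np.ones(len(p))]@T[:3,:3].T
    return T[:3,3]+r*((z-T[2,3])/r[:,2])[:,None]
def proj(c,P):
    K,d,T=c; W=np.linalg.inv(T)
    return cv2.projectPoints(np.float64(P).reshape(-1,1,3),cv2.Rodrigues(W[:3,:3])[0],W[:3,3],K,d)[0][:,0]
def totool(st,v): # world vector -> tool shares of 20cm
    return R.from_euler("xyz",st["tcp_rot"],degrees=True).as_matrix().T@np.asarray(v)/0.2
E
python3 - <<'E'
from h import *
c=cam("top"); o=lambda u:(np.array(u,float)+.5)/5-.5+[185,145]
k=plane(c,o([(55,165),(180,60),(347,255),(220,365)]),.016)
print(k.round(4)); ctr=k.mean(0); print(ctr)
ax=(k[0]+k[1]-k[2]-k[3])[:2]; print("len",np.linalg.norm(ax)/2,"yaw",np.degrees(np.arctan2(ax[1],ax[0])))
t=plane(c,o([(223,242)]),.104)[0]; print("tip",t); u=ax/np.linalg.norm(ax); d=(t-ctr)[:2]; print("post in socket",d@u, d@[-u[1],u[0]])
cs=cam("scene"); print("scene tip", plane(cs,(np.array([[593-400,68]])+.5)/5-.5+[205,140],.104))
st=manip.read_state(); print(totool(st,np.r_[ctr[:2]-st["position"][:2],0]))
g=lambda uv,z:print(plane(c,[uv],z)[0]); g((148,226),.075); g((275,208),.09); g((306,210),.01); g((360,230),.025)
E
```

```text
[[ 0.5393  0.0718  0.016 ]
 [ 0.6004  0.0023  0.016 ]
 [ 0.4908 -0.0945  0.016 ]
 [ 0.4278 -0.0243  0.016 ]]
[ 0.51457046 -0.01118196  0.016     ]
len 0.14667377039711677 yaw 41.09404058352899
tip [ 0.48965832 -0.03223392  0.104     ]
post in socket -0.032611969728751265 0.0005092447079126477
scene tip [[ 0.48935183 -0.03449056  0.104     ]]
[-2.36999421 -2.1204662   0.00341132]
[0.40100564 0.18443066 0.075     ]
[ 0.45365349 -0.1506726   0.09      ]
[ 0.45277761 -0.24175351  0.01      ]
[ 0.3987651  -0.39097356  0.025     ]
```

Request:
{"op": "send_rows", "data": {"commands": [{"hand":1,"translation":[-0.15,-0.15,0],"twist":0},{"hand":1,"translation":[-0.3,-0.3,0],"twist":0},{"hand":1,"translation":[-0.45,-0.45,0],"twist":0},{"hand":1,"translation":[-0.6,-0.6,0],"twist":0},{"hand":1,"translation":[-0.75,-0.75,0],"twist":0}]}}

```text
clock: 0.72
position: [0.3316, 0.3704, 0.2224]
tcp_rot: [-180.0, -0.0, 155.8]
wrist_force: [0.2, 0.1, -0.4]
grip_width: 0.0878
grip_force: 0.0
```

Request:
{"op": "send_rows", "data": {"commands": [{"hand":1,"translation":[-0.15,-0.15,0],"twist":0},{"hand":1,"translation":[-0.3,-0.3,0],"twist":0},{"hand":1,"translation":[-0.45,-0.45,0],"twist":0},{"hand":1,"translation":[-0.6,-0.6,0],"twist":0},{"hand":1,"translation":[-0.75,-0.75,0],"twist":0}]}}

```text
clock: 1.35
position: [0.4069, 0.1723, 0.2225]
tcp_rot: [-180.0, -0.0, 155.8]
wrist_force: [0.5, -0.2, -0.2]
grip_width: 0.0878
grip_force: 0.0
```

Request:
{"op": "send_rows", "data": {"commands": [{"hand":1,"translation":[-0.2,-0.19,0],"twist":0.015},{"hand":1,"translation":[-0.4,-0.38,0],"twist":0.03},{"hand":1,"translation":[-0.6,-0.57,0],"twist":0.045},{"hand":1,"translation":[-0.8,-0.77,0],"twist":0.0686},{"hand":1,"translation":[-0.8,-0.77,0],"twist":0.0686}]}}

```text
clock: 1.98
position: [0.4902, -0.0367, 0.2225]
tcp_rot: [-179.9, 0.1, 130.7]
wrist_force: [0.2, -0.3, 0.8]
grip_width: 0.0879
grip_force: 0.0
```

```bash
python3 - <<'E'
from h import *
st=manip.read_state(); i=imaging.snapshot("wrist"); np.save("st.npy",st,allow_pickle=True)
print(st["clock"],st["position"],st["tcp_rot"],st["wrist_force"])
cv2.imwrite("pics/w1.png",cv2.resize(i,(768,576)))
print(proj(cam("wrist",st),[[0.4895,-0.033,.104]])*1.5)
E
```

```text
1.975 [ 0.49017844 -0.03669404  0.22254703] [-1.79937794e+02  8.48929161e-02  1.30659844e+02] [ 0.17269454 -0.31082541  0.84890658]
[[387.38485833 274.21694271]]
```

View pics/w1.png

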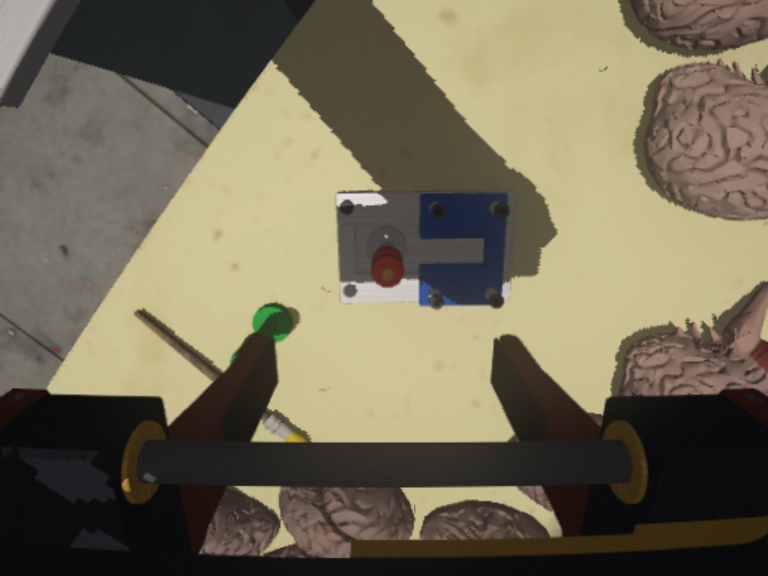

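The wrist view shows the red tip at (387,273), where predicted. The socket top corners are at about (337,192), (509,192), (511,305) and (341,303).

```bash
python3 - <<'E'
from h import *
st=np.load("st.npy",allow_pickle=True).item(); c=cam("wrist",st)
s=lambda u:(np.array(u,float)+.5)/1.5-.5
k=plane(c,s([(511,305),(509,192),(337,192),(341,303)]),.016); print(k)
for a,b in((3,0),(2,1)): v=k[b]-k[a]; print(np.hypot(*v[:2]),np.degrees(np.arctan2(v[1],v[0])))
ctr=k.mean(0); t=plane(c,s([(387,273)]),.104)[0]; print(ctr,t)
for yaw in(41,):
  u=np.array([np.cos(np.radians(yaw)),np.sin(np.radians(yaw))]); d=(t-ctr)[:2]; print(d@u,d@[-u[1],u[0]])
print(totool(st,t-st["position"]))
E
```

```text
[[ 6.07160927e-01  8.67320431e-06  1.60000000e-02]
 [ 5.35441711e-01  6.87629228e-02  1.60000000e-02]
 [ 4.27645575e-01 -2.42268872e-02  1.60000000e-02]
 [ 4.91069361e-01 -9.70847970e-02  1.60000000e-02]]
0.15134197601164565 39.90750899102481
0.14236260620508834 40.78253721364198
[ 0.51532939 -0.01313502  0.016     ] [ 0.48852697 -0.03251382  0.104     ]
-0.03294168307363349 0.0029586066377467906
[0.02211379 0.007998   0.59269469]
```

Request:
{"op": "send_rows", "data": {"commands": [{"hand":1,"translation":[0.02,0.008,0.2],"twist":0},{"hand":1,"translation":[0.02,0.008,0.4],"twist":0},{"hand":1,"translation":[0.02,0.008,0.6],"twist":0},{"hand":1,"translation":[0.02,0.008,0.72],"twist":0},{"hand":1,"translation":[0.02,0.008,0.79],"twist":0}]}}

```text
clock: 2.65
position: [0.4873, -0.0267, 0.0633]
tcp_rot: [-179.9, -0.1, 131.3]
wrist_force: [1.1, -0.1, 0.2]
grip_width: 0.0878
grip_force: 0.0
```

```bash
python3 - <<'E'
from h import *
st=manip.read_state(); i=imaging.snapshot("wrist")
print(st["position"],st["wrist_force"])
cv2.imwrite("pics/w2.png",i)
E
```

```text
[ 0.48726136 -0.02666239  0.06333822] [ 1.0809016  -0.05499767  0.22334385]
```

View pics/w2.png

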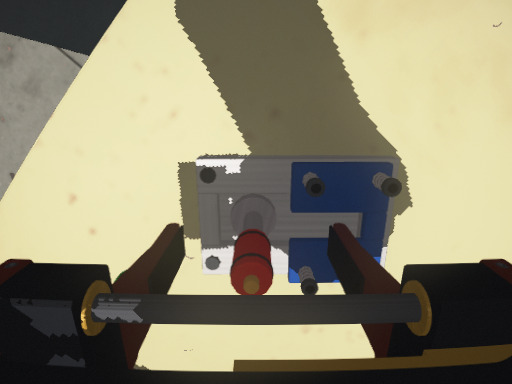

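The wrist view shows the post between the open fingers, with its tip at (251,285). Let it settle, then check.

Request:
{"op": "send_rows", "data": {"commands": [{"hand":1,"translation":[0,0,0],"twist":0},{"hand":1,"translation":[0,0,0],"twist":0}]}}

```text
clock: 2.95
position: [0.489, -0.028, 0.0656]
tcp_rot: [179.9, 0.0, 131.2]
wrist_force: [-0.3, -0.0, 0.4]
grip_width: 0.0879
grip_force: 0.0
```

```bash
python3 - <<'E'
from h import *
st=manip.read_state(); i=imaging.snapshot("wrist")
print(st["position"],st["tcp_rot"],st["wrist_force"])
t=plane(cam("wrist",st),[(251,285)],.104)[0]; print(t,totool(st,t-st["position"])*200)
E
```

```text
[ 0.48899802 -0.02800381  0.06559231] [1.79913317e+02 4.72435102e-02 1.31161511e+02] [-0.25381132 -0.01532184  0.43831001]
[ 0.49132336 -0.03511669  0.104     ] [ -6.9171493   -2.87283177 -38.40638556]
```

Request:
{"op": "send_rows", "data": {"commands": [{"hand":1,"translation":[-0.03,-0.012,0],"twist":0},{"hand":1,"translation":[-0.03,-0.012,0],"twist":0},{"hand":1,"translation":[-0.03,-0.012,0],"twist":0}]}}

```text
clock: 3.38
position: [0.4905, -0.0345, 0.0648]
tcp_rot: [180.0, 0.0, 131.1]
wrist_force: [-0.2, -0.1, -0.8]
grip_width: 0.0876
grip_force: 0.0
```

Request:
{"op": "send_rows", "data": {"commands": [{"hand":0.5,"translation":[0,0,0],"twist":0},{"hand":0.35,"translation":[0,0,0],"twist":0},{"hand":0.3,"translation":[0,0,0],"twist":0},{"hand":0.25,"translation":[0,0,0],"twist":0},{"hand":0.2,"translation":[0,0,0],"twist":0}], "squeeze": 10}}

```text
clock: 4.0
position: [0.4904, -0.0343, 0.0646]
tcp_rot: [180.0, 0.0, 131.1]
wrist_force: [0.3, 0.6, 0.2]
grip_width: 0.041
grip_force: 0.0
```

Request:
{"op": "send_rows", "data": {"commands": [{"hand":0.1,"translation":[0,0,0],"twist":0},{"hand":0,"translation":[0,0,0],"twist":0},{"hand":0,"translation":[0,0,0],"twist":0},{"hand":0,"translation":[0,0,0],"twist":0}], "squeeze": 40}}

```text
clock: 4.5
position: [0.4904, -0.0343, 0.0646]
tcp_rot: [180.0, -0.0, 131.1]
wrist_force: [0.4, 0.5, -1.2]
grip_width: 0.0216
grip_force: 40.0
```

```bash
python3 - <<'E'
from h import *
st=manip.read_state(); print(st["position"],st["tcp_rot"],st["wrist_force"],st["moment"])
i=imaging.snapshot("wrist"); cv2.imwrite("pics/w3.png",i)
E
```

```text
[ 0.49040535 -0.03432623  0.06460664] [ 1.79999824e+02 -1.35335102e-03  1.31139535e+02] [ 0.37886161  0.48769856 -1.22061215] [-0.00789344 -0.03595052  0.00148851]
```

View pics/w3.png

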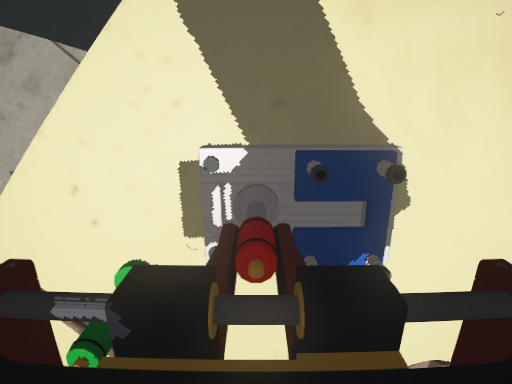

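Gripped, with the red grip between the pads and its tip at (257,270). The socket edges run parallel to tool y, so I slide along +y.

Request:
{"op": "send_rows", "data": {"commands": [{"hand":0,"translation":[0,0.015,0],"twist":0},{"hand":0,"translation":[0,0.03,0],"twist":0},{"hand":0,"translation":[0,0.045,0],"twist":0},{"hand":0,"translation":[0,0.06,0],"twist":0},{"hand":0,"translation":[0,0.075,0],"twist":0}]}}

```text
clock: 5.18
position: [0.5019, -0.0242, 0.0646]
tcp_rot: [180.0, -0.0, 131.1]
wrist_force: [-0.9, -1.3, -0.4]
grip_width: 0.0216
grip_force: 40.0
```

Request:
{"op": "send_rows", "data": {"commands": [{"hand":0,"translation":[0,0.015,0],"twist":0},{"hand":0,"translation":[0,0.03,0],"twist":0},{"hand":0,"translation":[0,0.045,0],"twist":0},{"hand":0,"translation":[0,0.06,0],"twist":0},{"hand":0,"translation":[0,0.075,0],"twist":0}]}}

```text
clock: 5.8
position: [0.5132, -0.0144, 0.0646]
tcp_rot: [180.0, 0.0, 131.1]
wrist_force: [-0.3, -0.0, -1.1]
grip_width: 0.0208
grip_force: 40.0
```

```bash
cat > s.py <<'E'
from h import *
st=manip.read_state(); Rt=R.from_euler("xyz",st["tcp_rot"],degrees=True).as_matrix().T
print(st["clock"],st["position"].round(4),"rot",st["tcp_rot"].round(2),"F tool",(Rt@st["wrist_force"]).round(2),"M tool",(Rt@st["moment"]).round(3),"travel",(Rt@(st["position"]-[0.4904,-0.0343,0.0646])*1000).round(1))
E
python3 s.py
```

```text
5.8 [ 0.5132 -0.0144  0.0646] rot [179.99   0.   131.14] F tool [ 0.17 -0.23  1.07] M tool [ 0.086 -0.004  0.006] travel [-0.1 30.3 -0. ]
```

Request:
{"op": "send_rows", "data": {"commands": [{"hand":0,"translation":[0,0.015,0],"twist":0},{"hand":0,"translation":[0,0.03,0],"twist":0},{"hand":0,"translation":[0,0.045,0],"twist":0},{"hand":0,"translation":[0,0.06,0],"twist":0},{"hand":0,"translation":[0,0.075,0],"twist":0}]}}

```text
clock: 6.42
position: [0.5245, -0.0046, 0.0647]
tcp_rot: [180.0, -0.0, 131.1]
wrist_force: [-0.0, 0.6, -1.0]
grip_width: 0.0219
grip_force: 40.0
```

Request:
{"op": "send_rows", "data": {"commands": [{"hand":0,"translation":[0,0.01,0],"twist":0},{"hand":0,"translation":[0,0.02,0],"twist":0},{"hand":0,"translation":[0,0.03,0],"twist":0},{"hand":0,"translation":[0,0.04,0],"twist":0},{"hand":0,"translation":[0,0.05,0],"twist":0}]}}

```text
clock: 7.05
position: [0.532, 0.0019, 0.0646]
tcp_rot: [180.0, -0.0, 131.1]
wrist_force: [0.2, -0.5, -1.3]
grip_width: 0.0212
grip_force: 40.0
```

```bash
python3 s.py; python3 -c "
from h import *
cv2.imwrite('pics/w4.png',imaging.snapshot('wrist'))"
```

```text
7.05 [0.532  0.0019 0.0646] rot [180.    -0.   131.14] F tool [-0.53 -0.15  1.34] M tool [ 0.068 -0.012 -0.023] travel [-0.  55.1 -0. ]
```

View pics/w4.png

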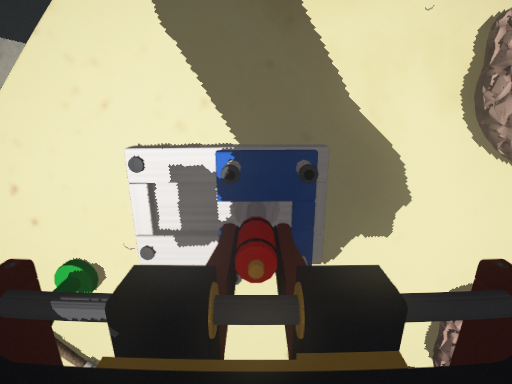

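The post is in the slot under the keeper, upright in the grip (tip at (257,270)). Now slower, until I feel the stop.

Request:
{"op": "send_rows", "data": {"commands": [{"hand":0,"translation":[0,0.005,0],"twist":0},{"hand":0,"translation":[0,0.01,0],"twist":0},{"hand":0,"translation":[0,0.015,0],"twist":0},{"hand":0,"translation":[0,0.02,0],"twist":0},{"hand":0,"translation":[0,0.025,0],"twist":0}]}}

```text
clock: 7.72
position: [0.5357, 0.0052, 0.0646]
tcp_rot: [180.0, -0.0, 131.1]
wrist_force: [-0.9, 0.6, -1.3]
grip_width: 0.0208
grip_force: 40.0
```

Request:
{"op": "send_rows", "data": {"commands": [{"hand":0,"translation":[0,0.005,0],"twist":0},{"hand":0,"translation":[0,0.01,0],"twist":0},{"hand":0,"translation":[0,0.015,0],"twist":0}]}}

```text
clock: 8.1
position: [0.5379, 0.0071, 0.0646]
tcp_rot: [-180.0, -0.0, 131.1]
wrist_force: [0.3, -0.1, -1.2]
grip_width: 0.0208
grip_force: 40.0
```

```bash
python3 s.py
```

```text
8.1 [0.5379 0.0071 0.0646] rot [-180.     -0.    131.13] F tool [-0.26  0.2   1.24] M tool [ 0.04  -0.041  0.011] travel [-0. 63. -0.]
```

Request:
{"op": "send_rows", "data": {"commands": [{"hand":0,"translation":[0,0.004,0],"twist":0},{"hand":0,"translation":[0,0.008,0],"twist":0}]}}

```text
clock: 8.35
position: [0.5391, 0.0082, 0.0647]
tcp_rot: [180.0, -0.0, 131.1]
wrist_force: [-0.2, 0.8, -1.2]
grip_width: 0.0215
grip_force: 40.0
```

Request:
{"op": "send_rows", "data": {"commands": [{"hand":0,"translation":[0,0.004,0],"twist":0},{"hand":0,"translation":[0,0.008,0],"twist":0}]}}

```text
clock: 8.6
position: [0.5403, 0.0093, 0.0646]
tcp_rot: [-180.0, -0.0, 131.1]
wrist_force: [0.0, 0.0, -1.3]
grip_width: 0.0209
grip_force: 40.0
```

```bash
python3 s.py
```

```text
8.6 [0.5403 0.0093 0.0646] rot [-180.     -0.    131.14] F tool [0.03 0.04 1.32] M tool [ 0.121 -0.032 -0.008] travel [-0.  66.2 -0. ]
```

Request:
{"op": "send_rows", "data": {"commands": [{"hand":0,"translation":[0,0.003,0],"twist":0},{"hand":0,"translation":[0,0.005,0],"twist":0}]}}

```text
clock: 8.85
position: [0.541, 0.0099, 0.0646]
tcp_rot: [-180.0, -0.0, 131.1]
wrist_force: [-0.9, -0.9, -0.9]
grip_width: 0.0216
grip_force: 40.0
```

```bash
python3 s.py
```

```text
8.85 [0.541  0.0099 0.0646] rot [-180.     -0.    131.14] F tool [-0.08 -1.22  0.93] M tool [ 0.12  -0.024 -0.044] travel [-0.  67.2 -0. ]
```

Request:
{"op": "send_rows", "data": {"commands": [{"hand":0,"translation":[0,0.003,0],"twist":0},{"hand":0,"translation":[0,0.005,0],"twist":0}]}}

```text
clock: 9.1
position: [0.5414, 0.0101, 0.0646]
tcp_rot: [-180.0, -0.0, 131.1]
wrist_force: [-2.5, -1.8, 1.4]
grip_width: 0.0216
grip_force: 40.0
```

```bash
python3 s.py
```

```text
9.1 [0.5414 0.0101 0.0646] rot [-1.7995e+02 -2.0000e-02  1.3112e+02] F tool [ 0.29 -3.03 -1.43] M tool [ 0.867 -0.03   0.061] travel [-0.1 67.6 -0.1]
```

Request:
{"op": "send_rows", "data": {"commands": [{"hand":0,"translation":[0,0.003,0],"twist":0},{"hand":0,"translation":[0,0.003,0],"twist":0}]}}

```text
clock: 9.35
position: [0.5415, 0.0103, 0.0646]
tcp_rot: [-179.9, -0.0, 131.1]
wrist_force: [-4.2, -3.2, 3.9]
grip_width: 0.0216
grip_force: 40.0
```

```bash
python3 s.py
```

```text
9.35 [0.5415 0.0103 0.0646] rot [-1.7992e+02 -3.0000e-02  1.3111e+02] F tool [ 0.4  -5.29 -3.92] M tool [1.415 0.071 0.024] travel [-0.  67.8 -0.1]
```

Home is felt: contact at about 67.5 mm of travel, with the push rising to 5 N. Ease off, then lift slowly.

Request:
{"op": "send_rows", "data": {"commands": [{"hand":0,"translation":[0,-0.002,0],"twist":0},{"hand":0,"translation":[0,-0.004,0],"twist":0},{"hand":0,"translation":[0,-0.004,0],"twist":0}]}}

```text
clock: 9.72
position: [0.5415, 0.0102, 0.0646]
tcp_rot: [-180.0, -0.0, 131.1]
wrist_force: [-3.7, -3.0, 2.3]
grip_width: 0.0215
grip_force: 40.0
```

```bash
python3 s.py
```

```text
9.725 [0.5415 0.0102 0.0646] rot [-1.7998e+02 -1.0000e-02  1.3113e+02] F tool [ 0.22 -4.76 -2.28] M tool [ 1.373  0.052 -0.037] travel [-0.1 67.7 -0. ]
```

Request:
{"op": "send_rows", "data": {"commands": [{"hand":0,"translation":[0,0,-0.002],"twist":0},{"hand":0,"translation":[0,0,-0.004],"twist":0},{"hand":0,"translation":[0,0,-0.005],"twist":0}]}}

```text
clock: 10.1
position: [0.5413, 0.0104, 0.0653]
tcp_rot: [-180.0, -0.0, 131.1]
wrist_force: [-2.2, -2.1, -3.6]
grip_width: 0.0214
grip_force: 40.0
```

```bash
python3 s.py
```

```text
10.1 [0.5413 0.0104 0.0653] rot [-1.7996e+02 -2.0000e-02  1.3115e+02] F tool [-0.18 -3.05  3.56] M tool [ 1.106 -0.102 -0.023] travel [ 0.2 67.8 -0.7]
```

Request:
{"op": "send_rows", "data": {"commands": [{"hand":0,"translation":[0,-0.002,0],"twist":0},{"hand":0,"translation":[0,-0.002,0],"twist":0}]}}

```text
clock: 10.35
position: [0.5413, 0.0104, 0.0656]
tcp_rot: [180.0, -0.0, 131.1]
wrist_force: [-1.5, -2.6, -3.5]
grip_width: 0.0215
grip_force: 40.0
```

```bash
python3 s.py
```

```text
10.35 [0.5413 0.0104 0.0656] rot [ 1.7999e+02 -1.0000e-02  1.3115e+02] F tool [-0.91 -2.85  3.48] M tool [ 0.868  0.056 -0.04 ] travel [ 0.2 67.7 -1. ]
```

Request:
{"op": "send_rows", "data": {"commands": [{"hand":0,"translation":[0,0,-0.002],"twist":0},{"hand":0,"translation":[0,0,-0.003],"twist":0},{"hand":0,"translation":[0,0,-0.003],"twist":0}]}}

```text
clock: 10.72
position: [0.5414, 0.0102, 0.0663]
tcp_rot: [180.0, -0.0, 131.1]
wrist_force: [-3.0, -1.6, -3.2]
grip_width: 0.0214
grip_force: 40.0
```

```bash
python3 s.py
```

```text
10.725 [0.5414 0.0102 0.0663] rot [179.99  -0.   131.14] F tool [ 0.78 -3.28  3.25] M tool [0.906 0.068 0.044] travel [-0.  67.7 -1.7]
```

Request:
{"op": "send_rows", "data": {"commands": [{"hand":0,"translation":[0,-0.002,-0.002],"twist":0},{"hand":0,"translation":[0,-0.002,-0.003],"twist":0},{"hand":0,"translation":[0,-0.002,-0.003],"twist":0}]}}

```text
clock: 11.1
position: [0.5414, 0.01, 0.0671]
tcp_rot: [180.0, 0.0, 131.1]
wrist_force: [-1.5, -0.3, -2.0]
grip_width: 0.0215
grip_force: 40.0
```

```bash
python3 s.py
```

```text
11.1 [0.5414 0.01   0.0671] rot [1.7996e+02 2.0000e-02 1.3114e+02] F tool [ 0.79 -1.32  2.01] M tool [ 0.509 -0.02   0.026] travel [-0.2 67.6 -2.4]
```

Request:
{"op": "send_rows", "data": {"commands": [{"hand":0,"translation":[0,0,-0.002],"twist":0},{"hand":0,"translation":[0,0,-0.004],"twist":0},{"hand":0,"translation":[0,0,-0.004],"twist":0}]}}

```text
clock: 11.48
position: [0.5413, 0.0099, 0.0678]
tcp_rot: [180.0, 0.0, 131.1]
wrist_force: [-0.2, 0.4, -1.7]
grip_width: 0.0212
grip_force: 40.0
```

```bash
python3 s.py
```

```text
11.475 [0.5413 0.0099 0.0678] rot [1.7997e+02 2.0000e-02 1.3113e+02] F tool [0.45 0.13 1.66] M tool [ 0.323 -0.013  0.018] travel [-0.2 67.5 -3.2]
```

Request:
{"op": "send_rows", "data": {"commands": [{"hand":0,"translation":[0,0,-0.002],"twist":0},{"hand":0,"translation":[0,0,-0.004],"twist":0},{"hand":0,"translation":[0,0,-0.004],"twist":0}]}}

```text
clock: 11.85
position: [0.5413, 0.01, 0.0686]
tcp_rot: [180.0, 0.0, 131.1]
wrist_force: [-0.1, -1.4, -0.7]
grip_width: 0.0209
grip_force: 40.0
```

Request:
{"op": "send_rows", "data": {"commands": [{"hand":0,"translation":[0,0,-0.002],"twist":0},{"hand":0,"translation":[0,0,-0.004],"twist":0},{"hand":0,"translation":[0,0,-0.004],"twist":0}]}}

```text
clock: 12.22
position: [0.5412, 0.0099, 0.0693]
tcp_rot: [180.0, 0.0, 131.1]
wrist_force: [-0.6, 0.4, -1.5]
grip_width: 0.0216
grip_force: 40.0
```

```bash
python3 s.py
```

```text
12.225 [0.5412 0.0099 0.0693] rot [1.7998e+02 1.0000e-02 1.3114e+02] F tool [ 0.73 -0.15  1.51] M tool [ 0.016  0.023 -0.008] travel [-0.1 67.4 -4.7]
```

Request:
{"op": "send_rows", "data": {"commands": [{"hand":0,"translation":[0,0,-0.002],"twist":0},{"hand":0,"translation":[0,0,-0.004],"twist":0},{"hand":0,"translation":[0,0,-0.004],"twist":0}]}}

```text
clock: 12.6
position: [0.5411, 0.0099, 0.0701]
tcp_rot: [180.0, 0.0, 131.1]
wrist_force: [-0.2, 0.3, -2.2]
grip_width: 0.0214
grip_force: 40.0
```

```bash
python3 s.py
```

```text
12.6 [0.5411 0.0099 0.0701] rot [179.99   0.   131.14] F tool [0.39 0.07 2.16] M tool [ 0.03  -0.04  -0.009] travel [-0.1 67.2 -5.5]
```

Request:
{"op": "send_rows", "data": {"commands": [{"hand":0,"translation":[0,0,-0.001],"twist":0},{"hand":0,"translation":[0,0,-0.002],"twist":0},{"hand":0,"translation":[0,0,-0.003],"twist":0},{"hand":0,"translation":[0,0,-0.003],"twist":0}]}}

```text
clock: 13.1
position: [0.541, 0.0099, 0.0707]
tcp_rot: [180.0, -0.0, 131.1]
wrist_force: [-1.0, 0.0, -1.2]
grip_width: 0.0214
grip_force: 40.0
```

Request:
{"op": "send_rows", "data": {"commands": [{"hand":0,"translation":[0,0,-0.001],"twist":0},{"hand":0,"translation":[0,0,-0.002],"twist":0},{"hand":0,"translation":[0,0,-0.003],"twist":0},{"hand":0,"translation":[0,0,-0.003],"twist":0}]}}

```text
clock: 13.6
position: [0.5411, 0.0098, 0.0713]
tcp_rot: [180.0, 0.0, 131.1]
wrist_force: [-0.1, -0.0, -2.1]
grip_width: 0.0214
grip_force: 40.0
```

```bash
python3 s.py
```

```text
13.6 [0.5411 0.0098 0.0713] rot [180.     0.   131.14] F tool [ 0.09 -0.12  2.13] M tool [0.073 0.001 0.047] travel [-0.1 67.2 -6.7]
```

Request:
{"op": "send_rows", "data": {"commands": [{"hand":0,"translation":[0,0,-0.001],"twist":0},{"hand":0,"translation":[0,0,-0.002],"twist":0},{"hand":0,"translation":[0,0,-0.003],"twist":0},{"hand":0,"translation":[0,0,-0.003],"twist":0}]}}

```text
clock: 14.1
position: [0.5411, 0.0099, 0.0718]
tcp_rot: [180.0, 0.0, 131.1]
wrist_force: [0.5, 0.4, -2.9]
grip_width: 0.0213
grip_force: 40.0
```

```bash
python3 s.py
```

```text
14.1 [0.5411 0.0099 0.0718] rot [180.     0.   131.14] F tool [-0.01  0.66  2.86] M tool [-0.029 -0.047  0.004] travel [-0.  67.2 -7.2]
```

Request:
{"op": "send_rows", "data": {"commands": [{"hand":0,"translation":[0,0,-0.001],"twist":0},{"hand":0,"translation":[0,0,-0.002],"twist":0},{"hand":0,"translation":[0,0,-0.002],"twist":0}]}}

```text
clock: 14.48
position: [0.541, 0.0099, 0.072]
tcp_rot: [-180.0, -0.0, 131.1]
wrist_force: [1.9, 0.3, -6.6]
grip_width: 0.0214
grip_force: 40.0
```

```bash
python3 s.py
```

```text
14.475 [0.541  0.0099 0.072 ] rot [-179.99   -0.    131.14] F tool [-0.98  1.64  6.56] M tool [-0.297 -0.26   0.038] travel [ 0.  67.2 -7.4]
```

Request:
{"op": "send_rows", "data": {"commands": [{"hand":0,"translation":[0,0,-0.001],"twist":0},{"hand":0,"translation":[0,0,-0.002],"twist":0},{"hand":0,"translation":[0,0,-0.002],"twist":0}]}}

```text
clock: 14.85
position: [0.5409, 0.0099, 0.0724]
tcp_rot: [-180.0, -0.0, 131.1]
wrist_force: [2.8, 0.7, -10.5]
grip_width: 0.0215
grip_force: 40.0
```

```bash
python3 s.py
```

```text
14.85 [0.5409 0.0099 0.0724] rot [-1.7998e+02 -1.0000e-02  1.3114e+02] F tool [-1.28  2.6  10.51] M tool [-0.446 -0.416  0.018] travel [ 0.  67.1 -7.8]
```

Request:
{"op": "send_rows", "data": {"commands": [{"hand":0,"translation":[0,0,-0.0005],"twist":0},{"hand":0,"translation":[0,0,-0.001],"twist":0},{"hand":0,"translation":[0,0,-0.0015],"twist":0},{"hand":0,"translation":[0,0,-0.002],"twist":0}]}}

```text
clock: 15.35
position: [0.5409, 0.0099, 0.0729]
tcp_rot: [-180.0, -0.0, 131.1]
wrist_force: [2.9, -0.7, -14.3]
grip_width: 0.0213
grip_force: 40.0
```

```bash
python3 s.py
```

```text
15.35 [0.5409 0.0099 0.0729] rot [-1.7999e+02 -1.0000e-02  1.3113e+02] F tool [-2.45  1.79 14.31] M tool [-0.628 -0.493  0.034] travel [ 0.1 67.1 -8.3]
```

Request:
{"op": "send_rows", "data": {"commands": [{"hand":0,"translation":[0,0,-0.0005],"twist":0},{"hand":0,"translation":[0,0,-0.001],"twist":0},{"hand":0,"translation":[0,0,-0.0015],"twist":0}]}}

```text
clock: 15.72
position: [0.5409, 0.0099, 0.0732]
tcp_rot: [-180.0, -0.0, 131.1]
wrist_force: [2.9, 0.7, -16.7]
grip_width: 0.0213
grip_force: 40.0
```

```bash
python3 s.py
```

```text
15.725 [0.5409 0.0099 0.0732] rot [-1.7998e+02 -1.0000e-02  1.3114e+02] F tool [-1.37  2.6  16.7 ] M tool [-0.671 -0.514 -0.005] travel [ 0.1 67.1 -8.6]
```

Request:
{"op": "send_rows", "data": {"commands": [{"hand":0,"translation":[0,0,0],"twist":0},{"hand":0,"translation":[0,0,0],"twist":0},{"hand":0,"translation":[0,0,0],"twist":0}]}}

```text
clock: 16.1
position: [0.5409, 0.0099, 0.0732]
tcp_rot: [-180.0, -0.0, 131.1]
wrist_force: [2.8, -0.2, -16.3]
grip_width: 0.0211
grip_force: 40.0
```

Request:
{"op": "send_rows", "data": {"commands": [{"hand":0,"translation":[0,0,0],"twist":0},{"hand":0,"translation":[0,0,0],"twist":0},{"hand":0,"translation":[0,0,0],"twist":0},{"hand":0,"translation":[0,0,0],"twist":0},{"hand":0,"translation":[0,0,0],"twist":0}]}}

```text
clock: 16.73
position: [0.5409, 0.0099, 0.0733]
tcp_rot: [-180.0, -0.0, 131.1]
wrist_force: [2.6, -0.6, -17.3]
grip_width: 0.0215
grip_force: 40.0
```

```bash
python3 s.py
```

```text
16.725 [0.5409 0.0099 0.0733] rot [-1.7999e+02 -1.0000e-02  1.3114e+02] F tool [-2.16  1.55 17.26] M tool [-0.511 -0.4    0.056] travel [ 0.  67.1 -8.7]
```

Held for about 1 s at about 15–16 N net on the keeper. Ease down.

Request:
{"op": "send_rows", "data": {"commands": [{"hand":0,"translation":[0,0,0.0005],"twist":0},{"hand":0,"translation":[0,0,0.001],"twist":0},{"hand":0,"translation":[0,0,0.002],"twist":0},{"hand":0,"translation":[0,0,0.003],"twist":0},{"hand":0,"translation":[0,0,0.004],"twist":0}]}}

```text
clock: 17.35
position: [0.541, 0.0098, 0.0727]
tcp_rot: [180.0, -0.0, 131.1]
wrist_force: [1.3, 0.4, -12.1]
grip_width: 0.0215
grip_force: 40.0
```

Request:
{"op": "send_rows", "data": {"commands": [{"hand":0,"translation":[0,0,0.001],"twist":0},{"hand":0,"translation":[0,0,0.002],"twist":0},{"hand":0,"translation":[0,0,0.003],"twist":0},{"hand":0,"translation":[0,0,0.005],"twist":0},{"hand":0,"translation":[0,0,0.007],"twist":0}]}}

```text
clock: 17.98
position: [0.5415, 0.0098, 0.0717]
tcp_rot: [179.9, 0.0, 131.1]
wrist_force: [-1.4, -0.1, -1.0]
grip_width: 0.0211
grip_force: 40.0
```

Request:
{"op": "send_rows", "data": {"commands": [{"hand":0,"translation":[0,0.0005,0.003],"twist":0},{"hand":0,"translation":[0,0.001,0.006],"twist":0},{"hand":0,"translation":[0,0.001,0.009],"twist":0},{"hand":0,"translation":[0,0.0015,0.012],"twist":0},{"hand":0,"translation":[0,0.002,0.015],"twist":0}]}}

```text
clock: 18.6
position: [0.5413, 0.0101, 0.0681]
tcp_rot: [-180.0, 0.0, 131.1]
wrist_force: [-2.0, -1.1, -0.0]
grip_width: 0.0215
grip_force: 40.0
```

```bash
python3 s.py
```

```text
18.6 [0.5413 0.0101 0.0681] rot [-180.      0.    131.13] F tool [ 0.51 -2.23  0.01] M tool [ 0.584 -0.043 -0.017] travel [-0.1 67.5 -3.5]
```

Request:
{"op": "send_rows", "data": {"commands": [{"hand":0,"translation":[0,-0.001,0.003],"twist":0},{"hand":0,"translation":[0,-0.001,0.006],"twist":0},{"hand":0,"translation":[0,-0.001,0.009],"twist":0},{"hand":0,"translation":[0,-0.001,0.012],"twist":0},{"hand":0,"translation":[0,-0.001,0.014],"twist":0}]}}

```text
clock: 19.23
position: [0.5412, 0.0101, 0.0653]
tcp_rot: [180.0, 0.0, 131.1]
wrist_force: [-0.9, -1.3, -1.7]
grip_width: 0.0211
grip_force: 40.0
```

```bash
python3 s.py
```

```text
19.225 [0.5412 0.0101 0.0653] rot [179.99   0.   131.14] F tool [-0.4  -1.55  1.72] M tool [0.254 0.003 0.018] travel [-0.  67.5 -0.7]
```

Request:
{"op": "send_rows", "data": {"commands": [{"hand":0,"translation":[0,0,0.001],"twist":0},{"hand":0,"translation":[0,0,0.002],"twist":0},{"hand":0,"translation":[0,0,0.003],"twist":0},{"hand":0,"translation":[0,0,0.003],"twist":0}]}}

```text
clock: 19.73
position: [0.5412, 0.01, 0.0647]
tcp_rot: [180.0, 0.0, 131.1]
wrist_force: [-0.7, 0.2, -1.2]
grip_width: 0.0211
grip_force: 40.0
```

```bash
python3 s.py
```

```text
19.725 [0.5412 0.01   0.0647] rot [179.99   0.   131.14] F tool [ 0.57 -0.38  1.18] M tool [ 0.192 -0.029 -0.009] travel [-0.  67.4 -0.1]
```

Request:
{"op": "send_rows", "data": {"commands": [{"hand":0,"translation":[0,0,0.001],"twist":0},{"hand":0,"translation":[0,0,0.002],"twist":0},{"hand":0,"translation":[0,0,0.002],"twist":0}]}}

```text
clock: 20.1
position: [0.5413, 0.01, 0.0646]
tcp_rot: [180.0, 0.0, 131.1]
wrist_force: [-0.9, -0.7, 3.5]
grip_width: 0.0212
grip_force: 40.0
```

```bash
python3 s.py
```

```text
20.1 [0.5413 0.01   0.0646] rot [179.98   0.   131.14] F tool [ 0.12 -1.14 -3.52] M tool [0.51  0.195 0.01 ] travel [-0.1 67.5  0. ]
```

On the floor. Relax and let go.

Request:
{"op": "send_rows", "data": {"commands": [{"hand":0,"translation":[0,0,-0.001],"twist":0},{"hand":0,"translation":[0,0,-0.001],"twist":0},{"hand":0,"translation":[0,0,-0.001],"twist":0}], "squeeze": 5}}

```text
clock: 20.48
position: [0.5413, 0.01, 0.0646]
tcp_rot: [180.0, 0.0, 131.1]
wrist_force: [-1.3, -0.9, 0.5]
grip_width: 0.0216
grip_force: 5.0
```

Request:
{"op": "send_rows", "data": {"commands": [{"hand":0.28,"translation":[0,0,0],"twist":0},{"hand":0.35,"translation":[0,0,0],"twist":0},{"hand":0.5,"translation":[0,0,0],"twist":0},{"hand":0.7,"translation":[0,0,0],"twist":0},{"hand":0.8,"translation":[0,0,0],"twist":0}]}}

```text
clock: 21.1
position: [0.5412, 0.01, 0.0645]
tcp_rot: [180.0, -0.0, 131.1]
wrist_force: [-0.4, -0.4, 0.3]
grip_width: 0.0574
grip_force: 0.0
```

Request:
{"op": "send_rows", "data": {"commands": [{"hand":0.8,"translation":[0,0,0],"twist":0},{"hand":0.8,"translation":[0,0,-0.05],"twist":0},{"hand":0.8,"translation":[0,0,-0.2],"twist":0},{"hand":0.8,"translation":[0,0,-0.45],"twist":0},{"hand":0.8,"translation":[0,0,-0.7],"twist":0}]}}

```text
clock: 21.72
position: [0.5409, 0.0098, 0.2066]
tcp_rot: [-180.0, 0.0, 131.1]
wrist_force: [1.1, 0.9, 0.3]
grip_width: 0.0702
grip_force: 0.0
```

```bash
python3 - <<'E'
from h import *
imaging.snapshot("wrist")
st=manip.read_state(); a=imaging.snapshot("wrist"); b=imaging.snapshot("scene")
b=cv2.resize(b[110:230,180:310],None,fx=3.2,fy=3.2,interpolation=cv2.INTER_CUBIC)
c=np.zeros((384,800,3),np.uint8); c[:,:384]=a[:,64:448]; c[:,384:]=b[:384,:416]; cv2.imwrite("pics/end.png",c)
ax=np.array([np.cos(np.radians(40.9)),np.sin(np.radians(40.9)),0])
print(st["clock"],st["position"],proj(cam("wrist",st),[[.5413,.0100,.104],[.5413,.01,.015]])-[64,0])
E
```

```text
21.775 [0.54413042 0.00948205 0.2131014 ] [[189.49665998 186.01247416]
 [189.44391996 166.71771346]]
```

View pics/end.png

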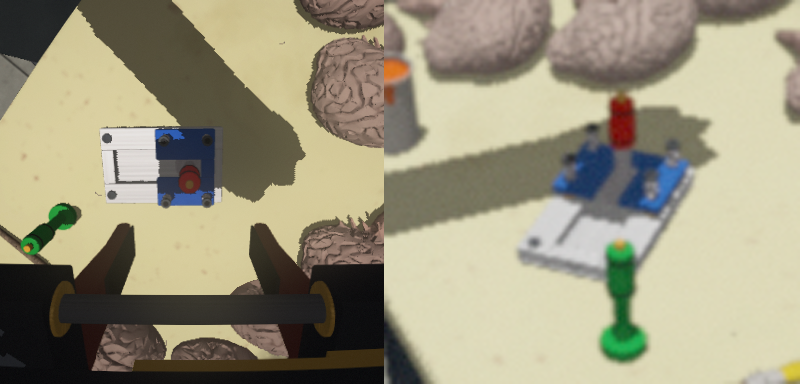

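The end picture shows the post upright and home under the keeper, with its tip at (189,184) as predicted. The fingers are clear and the neighbours are undisturbed. Let the arm settle and hand in.

Request:
{"op": "send_rows", "data": {"commands": [{"hand":0.8,"translation":[0,0,0],"twist":0},{"hand":0.8,"translation":[0,0,0],"twist":0},{"hand":0.8,"translation":[0,0,0],"twist":0}]}}

```text
clock: 22.25
position: [0.5406, 0.0099, 0.2035]
tcp_rot: [-179.9, -0.1, 131.1]
wrist_force: [0.4, 0.1, 0.1]
grip_width: 0.0703
grip_force: 0.0
```

```bash
python3 -c "
from bench import order
print(order.hand_in())"
```

```text
the job is handed in; nothing more can be done
None
```

The job is handed in at 22 s: the post was slid home against the end stop, pulled up on the keeper at about 15 N for about 1 s (wrist reading 16–17 N less the post's weight), lowered and released, and is left standing upright and home, with the neighbouring things not touched.

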